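# Hook a set rivet on the spring pull tester

### The job

Put the copper rivet under test on the spring pull tester: press the orange plunger knob down so that its hook comes out lower than the rivet, keep it pressed while you slide the carriage along its rods until the hook's stem just touches the rivet, then let the plunger come back up so that the hook catches the rivet from below, and let go of it. The rivet must end in the hook, under the pull of the spring. Be gentle: do not ram the stem into the rivet or the hook into the strip under it, do not wrench the caught rivet upwards, and leave the other things on the table where they are.

Things in the scene. Friction and masses are not known exactly. Their poses are not given: they have to be found in the camera images.
- tester: Grey pull tester fixed to the table: base plate 130 x 270 x 12 mm, end posts 92 mm high at y = +-122 mm, two rods between them along y (77 mm up). Origin: centre of its underside; z up, y along the rods towards the end with the wooden test block. A black strip runs along y under the hook, its top 22 mm above the table.
- carriage (a joint): Aluminium carriage (44 x 36 mm, 62 to 92 mm above the table, brass collar on top to 98 mm) sliding on the rods along the tester's +y. 0 to 0.15 m; the axis of plunger and hook stands at tester x = 0, y = value - 0.075. About 1 N of friction; stays where it is left.
- plunger (a joint): Vertical sprung plunger in the carriage: metres pressed down, 0 at rest. Pushes up with 3 N + 0.25 N/mm. The hook meets the black strip at 0.027; its lip passes under the rivet only at 0.0225 or more. Rising with the rivet in its throat it stops at about 0.016; if it missed it returns to 0; with the rivet on the lip's tip it stops at about 0.022.
- knob_center (a point): Centre of the orange knob on top of the plunger, an upright cylinder of 28 mm diameter and 28 mm height, 146 mm above the table at rest. Under it a steel stem of 8 mm diameter with a coil spring, down to the collar at 98 mm. Knob, stem and hook move as one.
- hook: Foot of the dark steel J hook under the carriage, 8 mm wide in x, axes as the tester's. Origin on the plunger axis, 62 mm above the table at rest. Toe from y = -3 to 17 mm, its underside at z = -13 mm, its top at z = -8. Lip: the last 4 mm of the toe, turned up to z = -2. Throat between stem and lip: y 3 to 13 mm. Keep contact forces on it below 18 N.
- rivet_mid (a point): Middle of the test block's clamp: tester x = 0, y = 50 mm, 42 mm above the table. The copper rivet, a level post of 8 mm diameter along the tester's x, is at this height but truly up to 25 mm to either side of this point in y, as the block was clamped by eye: look, or feel for it with the hook's stem. The block is firm in its clamp.
- stamp_case: Bystander: purple plastic stamp case with shut hinged lid, 88 x 133 x 56 mm, loose; origin at the centre of its underside.
- mallet: Bystander: maple mallet lying down, head a cylinder of 56 mm diameter and 95 mm length, handle 160 mm, loose; origin on the table under it, 55 mm from the head towards the handle.
- rivet_setter: Bystander: steel rivet setter, a rod 100 mm long and 12 mm thick lying on the table, loose; origin on the table under its middle.
- mug: Bystander: blue ceramic mug of wooden pegs, 82 mm diameter, 90 mm high (pegs to 115 mm), loose; origin at the centre of its underside.
- hook_stem: Upright stem of the same hook, of one piece with it, same origin and axes: 8 mm wide in x, y -3 to 3 mm. Sliding towards +y with the hook out, its +y face meets the rivet. The rivet must not be pushed sideways by it with more than 10 N.

How it is judged:
By the outcome, as a careful person would: the job done as asked, in the order asked, and still so for the second after the job is handed in, with the robot touching nothing.
It also fails if it takes over 48 s, if anything falls off the work surface, if the arm or the gripper's body presses on something with over 40 N, if the wrist force passes 120 N, or if a joint passes its speed limit or range.

### The arm

A 6-joint arm with a two-finger parallel gripper is mounted at the origin on the work surface. World frame = base frame: x ahead of the robot, y to its left, z up, the work surface at z = 0. Lengths are in m, angles in rad, forces in N, time in s.
With the tool pointing down it reaches from about 0.325 to 0.9 m from the base axis. Payload 3.5 kg.
Tool frame: the origin (TCP) lies on the centre line of the jaws, within the pads' length; the fingertips stand 25 mm ahead of it and the grasp point (between the pads) lies 6 mm ahead of it; z points along the fingers, y is the direction in which the jaws open and shut (so a half turn about z gives the same grasp; the last joint's range is limited). The gripper opens to 85 mm and grips with 20 to 120 N. Pads are 22 mm wide; open, the fingers measure 114 mm over their backs; the gripper's body (76 mm by 85 mm) begins 54 mm behind the grasp point. The pads swing forward as they close: fully open they stand 13 mm farther back than shut.
Start: joints at [-1.422, 0.276, -0.026, 1.268, 0, 1.467], TCP at [0.156, -0.605, 0.256] pointing down, gripper open.
Joint ranges: [-3.12, 3.12], [-0.85, 1.88], [-1.08, 1.24], [-1.95, 2.15], [-1.57, 1.53], [-3.14, 3.14]. Speed limits (rad/s): [2.57, 2.57, 3.14, 3.14, 3.14, 3.14].

### API

Orientations are given as a rotation vector (axis times angle).
In Python, from station import ctrl gives the robot as it stands.
- The arm moves only by the tool step_arm, never from a script. Its argument "deltas" is a list that holds one entry, the list of rows, each a list of 5 numbers: the opening, from -1 (shut) to 1 (fully open), then the shift along the tool's x, y, z in mm, then the turn about the tool's z in degrees. A call has exactly 8 rows; each row shifts and turns the pose as measured when the row begins, along the tool's axes as they then stand; what a row does not reach is not made up. A row lasts 1/8 s, in which the tool goes at most 62.5 mm and 10.7 degrees, less where a joint would pass 70% of its speed; a pose out of reach is approached as far as the arm can. A call with a gripper value outside its range is refused whole. The fingers move at their own pace and stop on an object; "grip_force" is the grip in N (left out, the last holds). Time passes only in rows, so rows that do not move let the fingers close, or fill a call up. It gives the time, the measured TCP pose, the force and the opening at its end, in the units of the state.
- ctrl.get_obs(): the state, without advancing time (a new reading comes with each control period).
- ctrl.get_image(name): name is "side" or "top" or "wrist"; returns the picture (480x640x3 uint8, red, green, blue); there is no depth.
- ctrl.camera_params(name): a dict with "K" (3x3 intrinsics, pixels), "distortion" ([k1, k2, p1, p2, k3] as OpenCV has them; the pictures are not rectified), "R" (3x3) and "t" (3): a world point X has camera coordinates R X + t; the wrist camera has in their place "tool_from_camera" (4x4, takes a point from camera to tool coordinates, whose origin is the TCP and whose axes are the flange's). Camera axes: x right, y down, z forward; pixel columns grow to the right and rows downward; lengths in m; the calibration is good to about 2 mm. A picture is of the moment at which its call begins: read the wrist's pose just before it. camera_params takes no time and is no camera call.
- ctrl.job_done(): hands the job in, once; it reports no verdict.
Trained networks look in the newest picture that a camera, given by its name, has taken for a name from the list of things; names that differ only in an ending like _2 or _b are one class to them, and where a whole thing is asked for, a point or a joint stands for the part that bears it (a point fixed in the world has none). Each returns a list of dicts, best first, with "p" (0 to 1); they miss things now and then, are a little off and sometimes report something else, mostly with a low value. They report only what shows in the picture. A call takes as long as a camera call.
- ctrl.spot_in(camera, label): "box" ([left, top, width, height] in pixels, round what is visible of it).
- ctrl.regions_of(camera, label): "mask" (480x640 bool, what is visible of it) and "box" ([left, top, width, height] in pixels, round what is visible of it).
The state is a dict: "clock": time; "joint_pos": joint angles; "qvel": joint speeds; "joint_torque": joint torques, N m; "tcp_pos": TCP position; "orientation": TCP orientation; "force": force on the tool from outside, world axes, zero at the start; "ft_torque": the same for the moment, N m; "opening": finger opening in m.
Only numpy, scipy, OpenCV 4.12 (cv2) and the standard library are available. Lean on these libraries where they do the work, as an engineer would, in place of code of your own. Each camera call takes 0.05 s, during which the arm holds its last target.

## Working session

There is one attempt and no reset: what is moved stays moved. The work goes in short steps, Python scripts to look and compute and a tool call to move; the robot and the scene stay as the last step left them, time stands still between calls to the robot, and variables do not carry over. Pictures are saved under pics/ and viewed, and the job is handed in when it is done.

Besides the shell and the picture viewer there is one more tool, called as name(argument=value, ...), one argument or row to a line, values as JSON. step_arm: Moves the arm, as the interface text tells. Its arguments: {"type":"object","properties":{"deltas":{"type":"array","items":{"type":"array","items":{"type":"array","items":{"type":"number"}}}},"grip_force":{"type":"number"}},"required":["deltas"]}

```bash
mkdir -p pics; ls
python3 - <<'E'
from station import ctrl
import cv2
o=ctrl.get_obs(); print(o)
for n in ("side","top","wrist"):
    im=ctrl.get_image(n); cv2.imwrite(f"pics/a_{n}.png",im[:,:,::-1])
    p=ctrl.camera_params(n); print(n,{k:(v.tolist() if hasattr(v,'tolist') else v) for k,v in p.items()})
E
```

```text
pics
{'clock': 0.0, 'joint_pos': array([-1.42241904e+00,  2.77158505e-01, -2.78767922e-02,  1.26798837e+00,
       -1.68868271e-05,  1.46735988e+00]), 'qvel': array([ 0.00037548, -0.0015308 , -0.00048763,  0.00132982, -0.00130703,
       -0.00067281]), 'joint_torque': array([-1.47909082e-03, -4.45507944e+01,  2.95202333e+01,  1.64735899e-02,
       -2.11857118e-04,  4.23182811e-06]), 'tcp_pos': array([ 0.15558321, -0.60458719,  0.25514572]), 'orientation': array([-3.11451564e+00, -3.94224289e-01,  1.05055090e-04]), 'force': array([ 0.79441409, -0.1457181 , -0.00576393]), 'ft_torque': array([ 0.02771152, -0.01314923,  0.01298379]), 'opening': 0.08546161831868565}
side {'K': [[524.6492675737067, 0.0, 320.5484710789649], [0.0, 524.6492675737067, 236.51708695960812], [0.0, 0.0, 1.0]], 'distortion': [0.002715689324145058, 0.0, 0.0, 0.0, 0.0], 'R': [[0.9782302177886929, -0.20681537689304907, -0.017118437010205715], [-0.1514236433713811, -0.6549494557029447, -0.740345926376686], [0.14190321079250845, 0.726820892899346, -0.6720080865672483]], 't': [-0.5838632747112452, 0.19114846952647022, 1
[... 271 characters left out ...]
[-0.9925474984567942, -0.024420245322782762, -0.11938641013756433], [0.1199421368563937, -0.02271703905060028, -0.9925209418158869]], 't': [0.001777742829339723, 0.5863060825798461, 0.7894442938806423]}
wrist {'K': [[400.42244673051914, 0.0, 325.47605503931425], [0.0, 400.42244673051914, 240.66768226385835], [0.0, 0.0, 1.0]], 'distortion': [0.019540891793470315, 0.0, 0.0, 0.0, 0.0], 'tool_from_camera': [[-0.0007053921529925275, -0.9590086799706533, -0.2833758178865241, 0.07245183588922385], [0.9999993114199069, -0.0009422440818566102, 0.0006995254124232353, 0.0018017300105230838], [-0.0009378601297187797, -0.28337512931984016, 0.9590086842679483, -0.11843453957073113], [0.0, 0.0, 0.0, 1.0]]}
```

View pics/a_side.png

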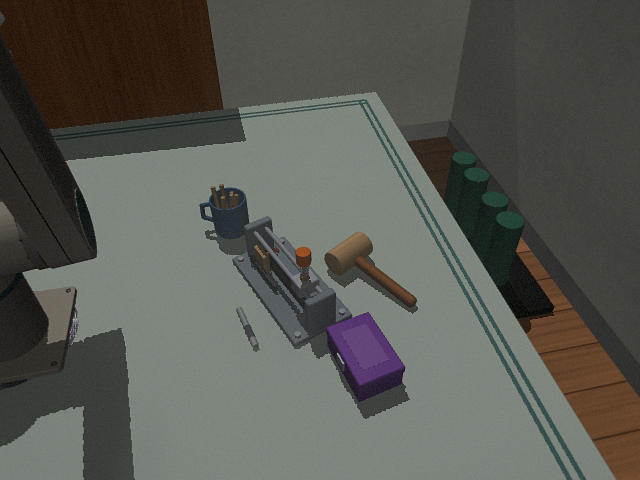

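View pics/a_top.png

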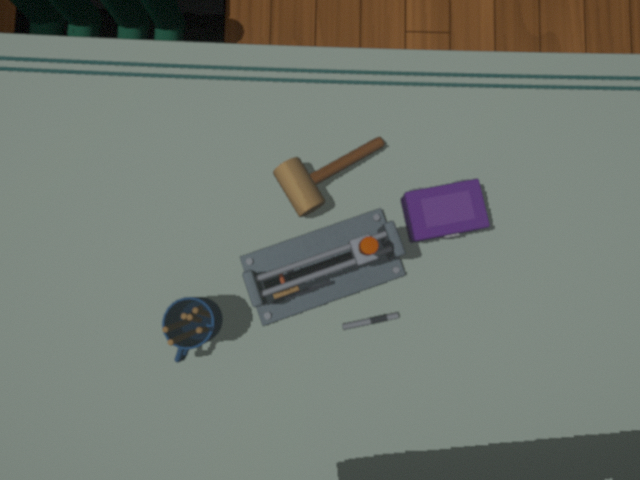

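View pics/a_wrist.png

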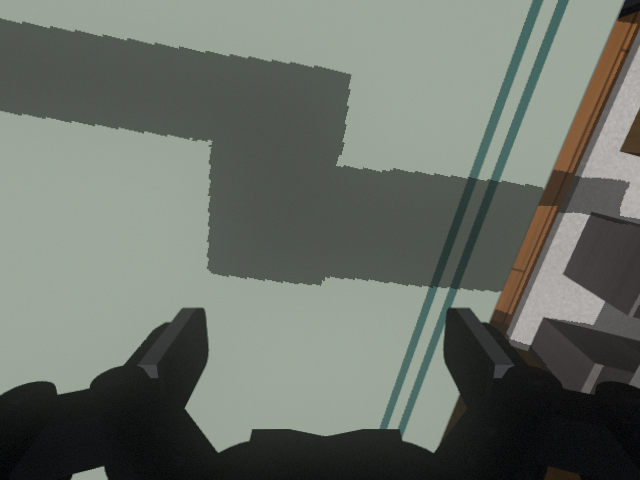

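```bash
cat > h.py <<'E'
import numpy as np, cv2
from station import ctrl
def ray(n,uv):
    p=ctrl.camera_params(n);K=np.array(p["K"]);d=np.array(p["distortion"])
    q=cv2.undistortPoints(np.array(uv,float).reshape(-1,1,2),K,d).reshape(-1,2)
    q=np.c_[q,np.ones(len(q))]
    if n=="wrist":
        T=np.array(p["tool_from_camera"]);o=ctrl.get_obs()
        R=cv2.Rodrigues(np.array(o["orientation"]))[0]
        return R@T[:3,3]+o["tcp_pos"],(R@T[:3,:3]@q.T).T
    R=np.array(p["R"]);t=np.array(p["t"])
    return -R.T@t,(R.T@q.T).T
def atz(n,uv,z):
    c,d=ray(n,uv); return c+d*((z-c[2])/d[:,2])[:,None]
def proj(n,X):
    p=ctrl.camera_params(n);K=np.array(p["K"]);D=np.array(p["distortion"])
    if n=="wrist":
        T=np.array(p["tool_from_camera"]);o=ctrl.get_obs()
        Rt=cv2.Rodrigues(np.array(o["orientation"]))[0]
        Rw=Rt@T[:3,:3];c=Rt@T[:3,3]+o["tcp_pos"];R=Rw.T;t=-R@c
    else: R=np.array(p["R"]);t=np.array(p["t"])
    return cv2.projectPoints(np.array(X,float).reshape(-1,1,3),cv2.Rodrigues(R)[0],t,K,D)[0].reshape(-1,2)
E
python3 - <<'E'
from h import *
t=cv2.imread("pics/a_top.png");s=cv2.imread("pics/a_side.png")
cv2.imwrite("pics/b_top.png",cv2.resize(t[195:345,225:425],None,fx=4,fy=4,interpolation=cv2.INTER_CUBIC))
cv2.imwrite("pics/b_side.png",cv2.resize(s[205:355,215:365],None,fx=4,fy=4,interpolation=cv2.INTER_CUBIC))
for n in ("top","side"):
  for l in ("tester","carriage","knob_center","plunger","hook"):
    for r in ctrl.spot_in(n,l)[:2]: print(n,l,r)
for r in ctrl.regions_of("top","knob_center")[:1]:
    m=r["mask"];ys,xs=np.nonzero(m);print("knob mask",xs.mean(),ys.mean(),m.sum(),atz("top",[[xs.mean(),ys.mean()]],.16))
for r in ctrl.regions_of("side","knob_center")[:1]:
    m=r["mask"];ys,xs=np.nonzero(m);print("knob mask side",xs.mean(),ys.mean(),m.sum(),atz("side",[[xs.mean(),ys.mean()]],.15))
print(ctrl.get_obs()["clock"])
E
```

```text
top tester {'box': [242.5, 208.6, 161.5, 119.7], 'p': 0.78}
top carriage {'box': [350.1, 231.3, 30.7, 30.7], 'p': 0.55}
top carriage {'box': [358.8, 235.5, 20.3, 18.6], 'p': 0.44}
top knob_center {'box': [359.5, 234.8, 19.7, 20.0], 'p': 0.77}
top plunger {'box': [361.4, 236.5, 18.2, 17.0], 'p': 0.85}
side tester {'box': [235.4, 218.0, 112.3, 131.2], 'p': 0.83}
side tester {'box': [290.9, 249.6, 26.2, 46.5], 'p': 0.22}
side carriage {'box': [289.4, 249.2, 28.8, 49.7], 'p': 0.97}
side knob_center {'box': [299.2, 250.0, 13.8, 23.2], 'p': 0.85}
side plunger {'box': [296.7, 245.5, 13.3, 31.1], 'p': 0.88}
side plunger {'box': [291.9, 250.6, 25.3, 46.5], 'p': 0.37}
side hook {'box': [294.6, 244.5, 12.8, 31.1], 'p': 0.24}
knob mask 367.8466666666667 245.26 300 [[ 0.55444836 -0.05493209  0.16      ]]
knob mask side 303.0179211469534 257.2795698924731 279 [[ 0.554416   -0.06230416  0.15      ]]
0.75
```

View pics/b_top.png

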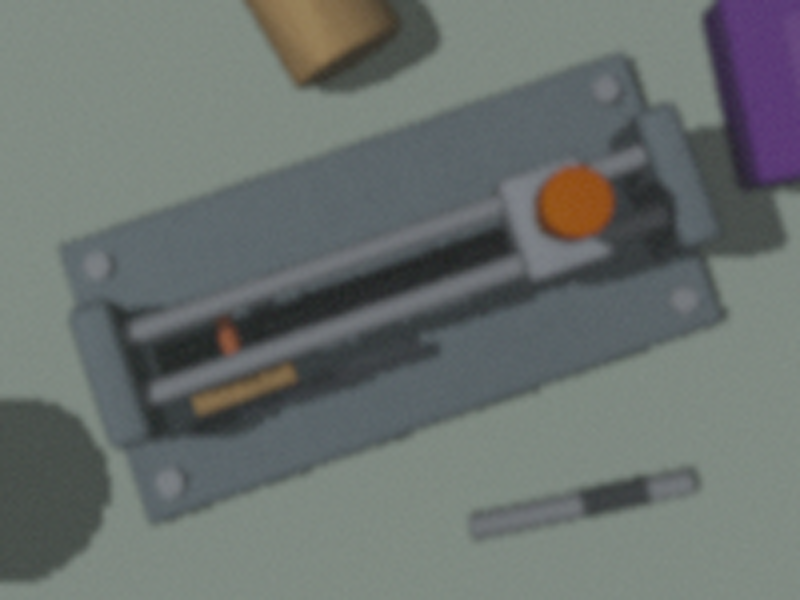

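View pics/b_side.png

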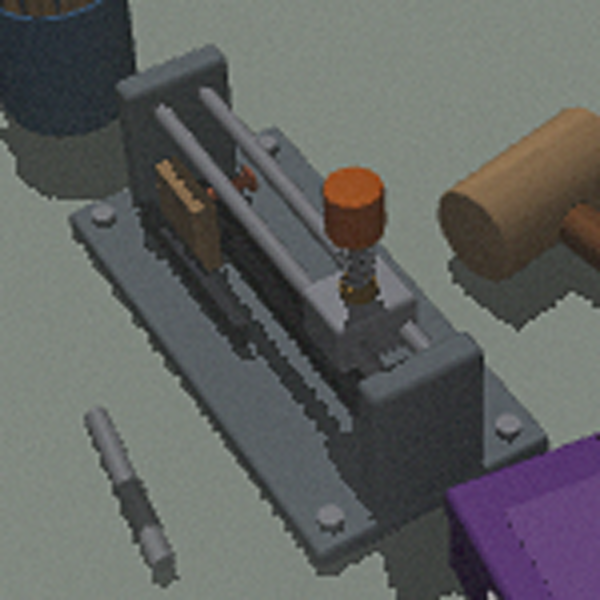

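Run:
```python
from h import *
from scipy.optimize import least_squares
# top corners at z=.012 ; crop -> full
c=np.array([[62,245],[628,55],[725,318],[152,523]])/4+[225,195]
W=atz("top",c,.012);print(W.round(4))
# tester y -> block end (left in top)
loc=np.array([[ .065,.135,.012],[.065,-.135,.012],[-.065,-.135,.012],[-.065,.135,.012]])
# x sign: z up, y toward left in picture(world +y-ish)
def T(p,L):
    cc,s=np.cos(p[2]),np.sin(p[2]);L=np.atleast_2d(L)
    return np.c_[p[0]+cc*L[:,0]-s*L[:,1],p[1]+s*L[:,0]+cc*L[:,1],L[:,2]]
r=least_squares(lambda p:(proj("top",T(p,loc))-c).ravel(),[.55,0,.2])
print(r.x,r.fun.reshape(-1,2).round(1))
p=r.x;np.save("tester.npy",p)
# side check: bottom corners/posts
chk={"plate -y -x top":[-.065,-.135,.012],"-y+x":[.065,-.135,.012],"-x+y":[-.065,.135,.012]}
for k,v in chk.items(): print(k,proj("side",T(p,v))[0].round(1),((proj("side",T(p,v))[0]-[215,205])*4).round(0))
kw=atz("top",[[367.85,245.26]],.160)[0]
R=np.array([[np.cos(p[2]),-np.sin(p[2])],[np.sin(p[2]),np.cos(p[2])]])
print("knob local",R.T@(kw[:2]-p[:2]))
# side knob top ellipse centre crop (354,185)
ks=atz("side",[[354/4+215,185/4+205]],.160)[0];print("knob side local",R.T@(ks[:2]-p[:2]),ks)
# rivet in top, z=.042..046
rv=atz("top",[[228/4+225,336/4+195]],.044)[0];print("rivet local top",R.T@(rv[:2]-p[:2]))
for uv in [(248,178),(215,190),(232,184)]:
    rv=atz("side",[[uv[0]/4+215,uv[1]/4+205]],.042)[0];print("rivet side",uv,R.T@(rv[:2]-p[:2]))
for y in (.03,.05,.07):
    print(y,((proj("top",T(p,[[0,y,.042]]))-[225,195])*4).round(), ((proj("side",T(p,[[0,y,.042]]))-[215,205])*4).round())
```

```text
[[ 0.5438  0.1523  0.012 ]
 [ 0.6357 -0.099   0.012 ]
 [ 0.5182 -0.1428  0.012 ]
 [ 0.4236  0.1082  0.012 ]]
[0.53042391 0.00466944 0.35548405] [[-0.8 -0.3]
 [ 0.2 -1.4]
 [ 1.   1. ]
 [-0.3  0.6]]
plate -y -x top [293.8 345. ] [315. 560.]
-y+x [352.1 314.6] [549. 439.]
-x+y [231.  258.4] [ 64. 214.]
knob local [ 0.00177683 -0.06424136]
knob side local [ 0.0028355  -0.06746665] [ 0.55656351 -0.0575922   0.16      ]
rivet local top [0.00062164 0.07591019]
rivet side (248, 178) [0.01817117 0.075849  ]
rivet side (215, 190) [-0.00071652  0.07736824]
rivet side (232, 184) [0.00892036 0.07646601]
0.03 [[331. 302.]] [[260. 243.]]
0.05 [[286. 318.]] [[241. 220.]]
0.07 [[242. 333.]] [[223. 198.]]
```

```bash
cat >> h.py <<'E'
P=np.load("tester.npy")
def T(L,p=P):
    cc,s=np.cos(p[2]),np.sin(p[2]);L=np.atleast_2d(L)
    return np.c_[p[0]+cc*L[:,0]-s*L[:,1],p[1]+s*L[:,0]+cc*L[:,1],L[:,2]]
def loc(X,p=P):
    cc,s=np.cos(p[2]),np.sin(p[2]);d=np.atleast_2d(X)-[p[0],p[1],0]
    return np.c_[cc*d[:,0]+s*d[:,1],-s*d[:,0]+cc*d[:,1],d[:,2]]
def status(target=None):
    o=ctrl.get_obs();R=cv2.Rodrigues(np.array(o["orientation"]))[0]
    print("t",round(o["clock"],2),"tcp",o["tcp_pos"].round(4),"loc",loc(o["tcp_pos"])[0].round(4),"F",o["force"].round(1),"open",round(o["opening"],4),"j",o["joint_pos"].round(2))
    yaw=np.arctan2(R[1,0],R[0,0]);print("toolx yaw",yaw.round(4),"turn about tool z to tester (deg)",np.degrees(yaw-P[2]).round(2),"tilt",R[2,2].round(4))
    if target is not None: print("delta tool mm",(R.T@(np.array(target)-o["tcp_pos"])*1e3).round(1))
E
python3 - <<'E'
from h import *
status([.555,-.056,.255]); 
print(loc(atz("top",[[190,322]],.09)))
E
```

```text
t 0.75 tcp [ 0.1557 -0.6053  0.2564] loc [-0.5636 -0.4414  0.2564] F [ 0.   0.8 -0.2] open 0.0852 j [-1.42  0.28 -0.03  1.27  0.    1.47]
toolx yaw 0.2518 turn about tool z to tester (deg) -5.94 tilt -1.0
delta tool mm [ 523.5 -432.5    1.3]
[[-0.01749753  0.23177274  0.09      ]]
```

step_arm(
  deltas=[
    [[1, 42, -35, 0, 0], [1, 42, -35, 0, 0], [1, 42, -35, 0, 0], [1, 42, -35, 0, 0], [1, 42, -35, 0, 0], [1, 42, -35, 0, 0], [1, 42, -35, 0, 0], [1, 42, -35, 0, 0]],
  ],
  grip_force=30,
)

```text
clock: 1.75
tcp_pos: [0.418, -0.2454, 0.257]
orientation: [3.112, 0.381, 0.006]
force: [0.2, -0.4, 0.5]
opening: 0.0854
```

Run:
```python
from h import *
status([.555,-.056,.255])
```

```text
t 1.75 tcp [ 0.418  -0.2454  0.257 ] loc [-0.1924 -0.1953  0.257 ] F [ 0.2 -0.4  0.5] open 0.0854 j [-0.66  0.02 -0.32  1.22 -0.    2.23]
toolx yaw 0.2434 turn about tool z to tester (deg) -6.42 tilt -1.0
delta tool mm [ 178.6 -150.8    1.5]
```

step_arm(
  deltas=[
    [[1, 42, -35, 0, 0], [1, 42, -35, 0, 0], [1, 42, -35, 0, 0], [1, 32, -28, 0, 0], [1, 10, -8, 0, -6.4], [1, 0, 0, 0, 0], [1, 0, 0, 0, 0], [1, 0, 0, 0, 0]],
  ],
)

```text
clock: 2.75
tcp_pos: [0.5523, -0.0592, 0.258]
orientation: [3.081, 0.56, 0.011]
force: [-0.3, 0.1, -0.3]
opening: 0.0857
```

Run:
```python
from h import *
status([.555,-.056,.255])
im=ctrl.get_image("wrist");cv2.imwrite("pics/c_wrist.png",im[:,:,::-1])
for r in ctrl.regions_of("wrist","knob_center")[:2]:
    m=r["mask"];ys,xs=np.nonzero(m);print(r["p"],r["box"],xs.mean(),ys.mean(),m.sum())
hsv=cv2.cvtColor(im,cv2.COLOR_RGB2HSV)
status()
```

```text
t 2.75 tcp [ 0.5523 -0.0592  0.258 ] loc [-0.0017 -0.0675  0.258 ] F [-0.3  0.1 -0.3] open 0.0857 j [-0.22  0.15 -0.18  1.23 -0.01  2.56]
toolx yaw 0.3599 turn about tool z to tester (deg) 0.25 tilt -0.9999
delta tool mm [ 3.6 -2.1  3. ]
0.79 [294.7, 213.8, 50.1, 56.5] 321.0365209034118 242.54637193656896 2081
t 2.85 tcp [ 0.5523 -0.0593  0.258 ] loc [-0.0017 -0.0676  0.258 ] F [-0.7 -0.7  0.5] open 0.0854 j [-0.22  0.15 -0.18  1.23 -0.01  2.56]
toolx yaw 0.3602 turn about tool z to tester (deg) 0.27 tilt -0.9999
```

View pics/c_wrist.png

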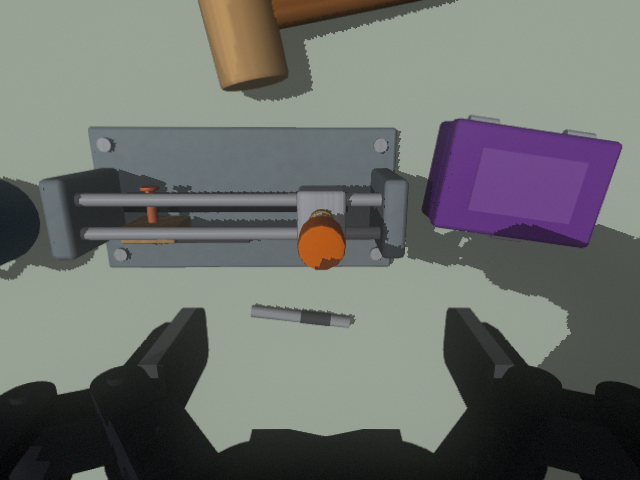

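Run:
```python
from h import *
from scipy.optimize import least_squares
im=cv2.imread("pics/c_wrist.png");hsv=cv2.cvtColor(im,cv2.COLOR_BGR2HSV)
m=((hsv[:,:,1]>180)&(hsv[:,:,0]<15)).astype(np.uint8)
n,l,st,ce=cv2.connectedComponentsWithStats(m);k=[i for i in range(1,n) if abs(ce[i][0]-321)<15 and abs(ce[i][1]-243)<20 and st[i][4]>300];print(st[k],ce[k])
b=st[k[0]];box=np.array([b[0],b[1]+b[3]-b[2],b[0]+b[2],b[1]+b[3]])-.0
th=np.linspace(0,6.283,60)
def hull(p):
    L=np.vstack([np.c_[p[0]+.014*np.cos(th),p[1]+.014*np.sin(th),0*th+z] for z in (.132,.160)])
    u=proj("wrist",T(L));return u
def f(p):
    u=hull(p);return [u[:,0].min()-b[0],u[:,0].max()-(b[0]+b[2]-1),u[:,1].max()-(b[1]+b[3]-1)]
r=least_squares(f,[0,-.065]);print("knob loc",r.x,"world",T([[*r.x,.146]]),r.fun)
# rivet in wrist image, z=.042
print("rivet",loc(atz("wrist",[[151,208],[150,190]],.042)))
crop=im[170:275,30:350];cv2.imwrite("pics/d.png",cv2.resize(crop,None,fx=2.5,fy=2.5,interpolation=cv2.INTER_CUBIC))
# plate corners check
print(proj("wrist",T([[.065,.135,.012],[.065,-.135,.012],[-.065,.135,.012],[0,.0755,.042]])).round(1))
```

```text
[[ 298  224   47   45 1472]] [[319.75475543 244.8892663 ]]
knob loc [ 0.00467371 -0.06811775] world [[ 0.55851339 -0.05756281  0.146     ]] [-1.73794334  1.74366676  0.06451646]
rivet [[0.00151762 0.0750377  0.042     ]
 [0.01675166 0.07406371 0.042     ]]
[[ 86.  128.6]
 [397.  130.6]
 [108.5 269.9]
 [150.7 209.8]]
```

View pics/d.png

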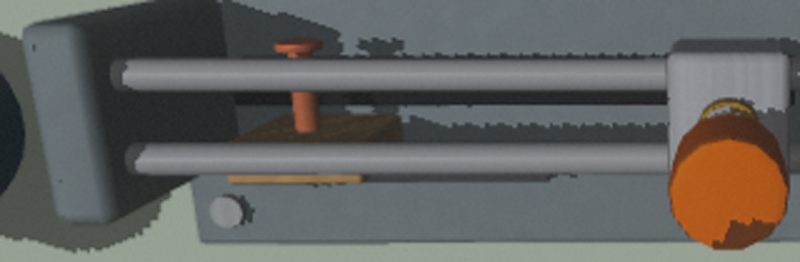

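Run:
```python
from h import *
status([.557,-.057,.158])
```

```text
t 2.85 tcp [ 0.5523 -0.0593  0.258 ] loc [-0.0017 -0.0676  0.258 ] F [-0.7 -0.7  0.5] open 0.0854 j [-0.22  0.15 -0.18  1.23 -0.01  2.56]
toolx yaw 0.3602 turn about tool z to tester (deg) 0.27 tilt -0.9999
delta tool mm [  4.6  -1.6 100.1]
```

step_arm(
  deltas=[
    [[1, 5, -2, 20, 0.3], [1, 0, 0, 20, 0], [1, 0, 0, 20, 0], [1, 0, 0, 15, 0], [1, 0, 0, 10, 0], [1, 0, 0, 5, 0], [1, 0, 0, 0, 0], [1, 0, 0, 0, 0]],
  ],
)

```text
clock: 3.85
tcp_pos: [0.5581, -0.0598, 0.1677]
orientation: [3.082, 0.541, 0.019]
force: [0.3, 0.5, 0.4]
opening: 0.0856
```

Run:
```python
from h import *
im=ctrl.get_image("wrist");cv2.imwrite("pics/e_wrist.png",im[:,:,::-1])
im=ctrl.get_image("side");cv2.imwrite("pics/e_side.png",cv2.resize(im[180:360,200:400,::-1],None,fx=3,fy=3,interpolation=cv2.INTER_CUBIC))
status([.557,-.057,.158])
```

```text
t 3.95 tcp [ 0.5581 -0.0597  0.1678] loc [ 0.0035 -0.07    0.1678] F [-0.5  0.1  0.4] open 0.0854 j [-0.22  0.22 -0.3   1.04 -0.01  2.58]
toolx yaw 0.3478 turn about tool z to tester (deg) -0.44 tilt -0.9999
delta tool mm [-0.2 -3.1  9.7]
```

View pics/e_wrist.png

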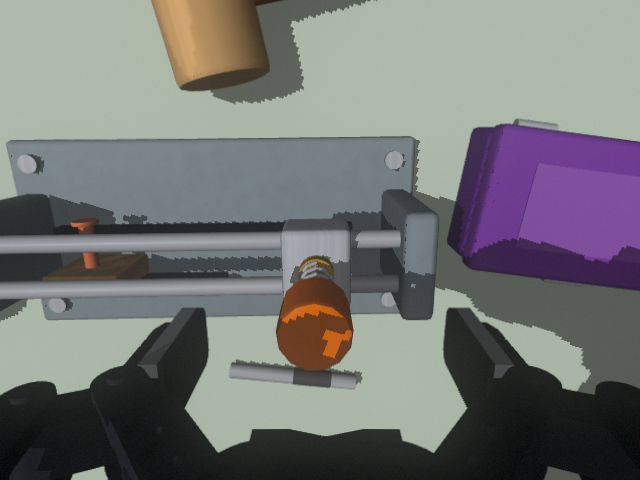

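View pics/e_side.png

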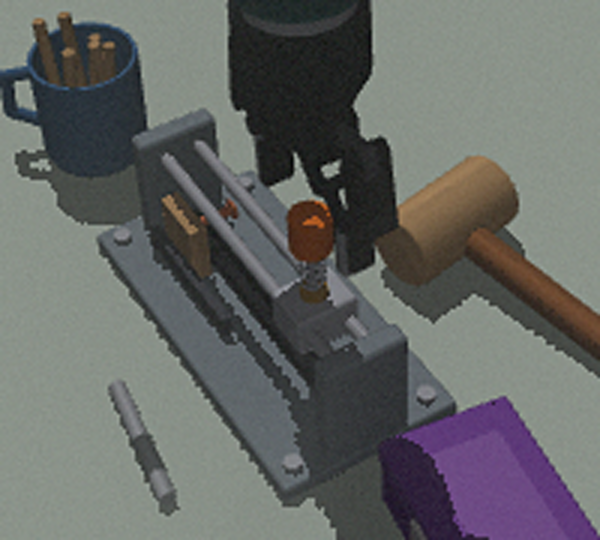

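Run:
```python
from h import *
a=atz("wrist",[[315,337]],.160);print(a,loc(a))
o=ctrl.get_obs();R=cv2.Rodrigues(np.array(o["orientation"]))[0];print((R.T@(a[0]-o["tcp_pos"])*1e3).round(1))
g=o["tcp_pos"]+R[:,2]*.012;print(proj("side",[g]), "knobtop side crop",(proj("side",a)-[200,180])*3)
```

```text
[[ 0.55717973 -0.0583039   0.16      ]] [[ 0.00316549 -0.06834833  0.16      ]]
[-0.5 -1.8  7.7]
[[304.7798822  253.67931819]] knobtop side crop [[311.74527158 214.40117428]]
```

step_arm(
  deltas=[
    [[1, 0, -2, 6, -0.4], [1, 0, 0, 4, 0], [1, 0, 0, 1, 0], [-1, 0, 0, 0, 0], [-1, 0, 0, 0, 0], [-1, 0, 0, 0, 0], [-1, 0, 0, 0, 0], [-1, 0, 0, 0, 0]],
  ],
  grip_force=30,
)

```text
clock: 4.95
tcp_pos: [0.5579, -0.0577, 0.1568]
orientation: [3.08, 0.553, 0.021]
force: [0.2, -1.0, -0.8]
opening: 0.0265
```

Run:
```python
from h import *
im=ctrl.get_image("wrist");cv2.imwrite("pics/f_wrist.png",im[:,:,::-1])
status([.557,-.057,.158])
```

```text
t 5.0 tcp [ 0.5579 -0.0577  0.1567] loc [ 0.004  -0.068   0.1567] F [-0.2 -0.9 -0.3] open 0.0273 j [-0.22  0.23 -0.31  1.02 -0.01  2.57]
toolx yaw 0.3554 turn about tool z to tester (deg) -0.0 tilt -0.9998
delta tool mm [-0.6 -0.9 -1.3]
```

View pics/f_wrist.png

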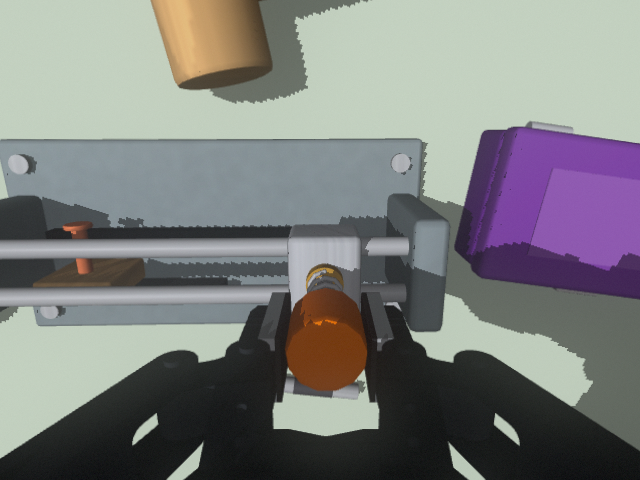

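step_arm(
  deltas=[
    [[-1, 0, 0, 4, 0], [-1, 0, 0, 4, 0], [-1, 0, 0, 4, 0], [-1, 0, 0, 4, 0], [-1, 0, 0, 4, 0], [-1, 0, 0, 3, 0], [-1, 0, 0, 0, 0], [-1, 0, 0, 0, 0]],
  ],
)

```text
clock: 6.0
tcp_pos: [0.5582, -0.0583, 0.1366]
orientation: [3.079, 0.553, 0.021]
force: [-2.7, 0.1, 6.6]
opening: 0.0271
```

Run:
```python
from h import *
status(T([[.004,-.068,.1317]])[0])
```

```text
t 6.0 tcp [ 0.5582 -0.0583  0.1366] loc [ 0.0042 -0.0687  0.1366] F [-2.7  0.1  6.6] open 0.0271 j [-0.22  0.25 -0.33  0.97 -0.01  2.57]
toolx yaw 0.3553 turn about tool z to tester (deg) -0.01 tilt -0.9998
delta tool mm [-0.2 -0.8  4.9]
```

step_arm(
  deltas=[
    [[-1, -0.3, 0, 3, 0], [-1, 0, 0, 2, 0], [-1, 0, 0, 0, 0], [-1, 0, 0, 0, 0], [-1, 0, 0, 0, 0], [-1, 0, 0, 0, 0], [-1, 0, 0, 0, 0], [-1, 0, 0, 0, 0]],
  ],
)

```text
clock: 7.0
tcp_pos: [0.5585, -0.0589, 0.1367]
orientation: [3.078, 0.552, 0.024]
force: [-3.3, 0.6, 7.5]
opening: 0.027
```

Run:
```python
from h import *
status(T([[.004,-.068,.1317]])[0])
```

```text
t 7.0 tcp [ 0.5585 -0.0589  0.1367] loc [ 0.0042 -0.0694  0.1367] F [-3.3  0.6  7.5] open 0.027 j [-0.22  0.24 -0.34  0.97 -0.01  2.57]
toolx yaw 0.3553 turn about tool z to tester (deg) -0.01 tilt -0.9998
delta tool mm [-0.2 -1.5  5. ]
```

step_arm(
  deltas=[
    [[-1, -0.3, -0.2, 3, 0], [-1, -0.3, -0.2, 3, 0], [-1, -0.2, -0.2, 0.8, 0], [-1, -0.2, -0.2, 0.8, 0], [-1, -0.2, -0.2, 0.8, 0], [-1, -0.2, -0.2, 0.8, 0], [-1, -0.2, -0.2, 0.8, 0], [-1, -0.2, -0.2, 0.8, 0]],
  ],
)

```text
clock: 8.0
tcp_pos: [0.5584, -0.0591, 0.1324]
orientation: [3.075, 0.552, 0.032]
force: [-3.5, -0.3, 8.2]
opening: 0.0274
```

Run:
```python
from h import *
status(T([[.004,-.068,.1317]])[0])
```

```text
t 8.0 tcp [ 0.5584 -0.0591  0.1324] loc [ 0.0041 -0.0695  0.1324] F [-3.5 -0.3  8.2] open 0.0274 j [-0.22  0.25 -0.34  0.96 -0.01  2.57]
toolx yaw 0.3553 turn about tool z to tester (deg) -0.01 tilt -0.9996
delta tool mm [-0.1 -1.5  0.6]
```

step_arm(
  deltas=[
    [[-1, -0.2, -6, 1, 0], [-1, -0.2, -12, 1, 0], [-1, -0.2, -12, 0.9, 0], [-1, -0.2, -12, 0.9, 0], [-1, -0.2, -12, 0.9, 0], [-1, -0.2, -12, 0.9, 0], [-1, -0.2, -8, 0.9, 0], [-1, -0.2, -4, 0.9, 0]],
  ],
)

```text
clock: 9.0
tcp_pos: [0.5326, 0.0097, 0.1305]
orientation: [3.064, 0.546, 0.039]
force: [-1.6, -2.3, 9.0]
opening: 0.0271
```

Run:
```python
from h import *
status(T([[.004,.068,.1317]])[0])
```

```text
t 9.0 tcp [0.5326 0.0097 0.1305] loc [0.0038 0.004  0.1305] F [-1.6 -2.3  9. ] open 0.0271 j [-0.09  0.2  -0.41  0.93 -0.02  2.7 ]
toolx yaw 0.3533 turn about tool z to tester (deg) -0.13 tilt -0.9993
delta tool mm [  0.1 -63.9  -3.3]
```

step_arm(
  deltas=[
    [[-1, -0.2, -6, 0.5, 0], [-1, -0.2, -10, 0.5, 0], [-1, -0.2, -10, 0.5, 0], [-1, -0.2, -10, 0.5, 0], [-1, -0.2, -8, 0.6, 0], [-1, -0.2, -4, 0.6, 0], [-1, -0.2, -2, 0.8, 0], [-1, -0.1, -0.3, 0.8, 0]],
  ],
)

```text
clock: 10.0
tcp_pos: [0.5151, 0.0563, 0.1305]
orientation: [3.062, 0.548, 0.045]
force: [-2.5, -1.7, 8.8]
opening: 0.0271
```

Run:
```python
from h import *
status(T([[.004,.068,.1317]])[0])
for n in ("wrist","side","top"):
    im=ctrl.get_image(n)[:,:,::-1]
    if n=="side": im=cv2.resize(im[200:340,220:380],None,fx=4,fy=4,interpolation=cv2.INTER_CUBIC)
    if n=="top": im=cv2.resize(im[180:330,225:425],None,fx=4,fy=4,interpolation=cv2.INTER_CUBIC)
    cv2.imwrite(f"pics/g_{n}.png",im)
```

```text
t 10.0 tcp [0.5151 0.0563 0.1305] loc [0.0036 0.0537 0.1305] F [-2.5 -1.7  8.8] open 0.0271 j [-0.    0.17 -0.44  0.92 -0.03  2.78]
toolx yaw 0.3544 turn about tool z to tester (deg) -0.06 tilt -0.9991
delta tool mm [  0.4 -14.2  -1.6]
```

View pics/g_wrist.png

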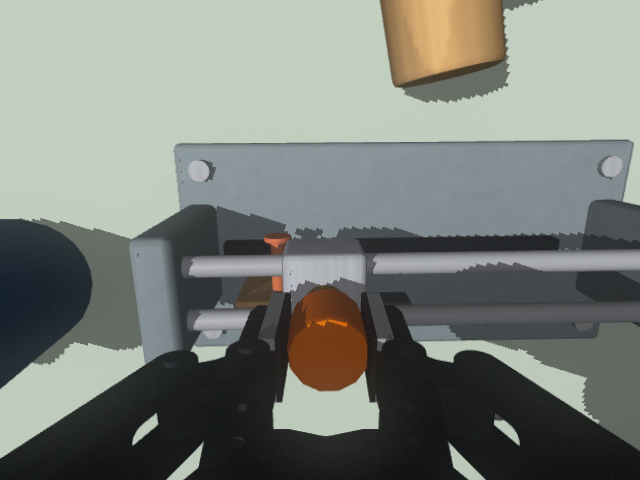

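View pics/g_side.png

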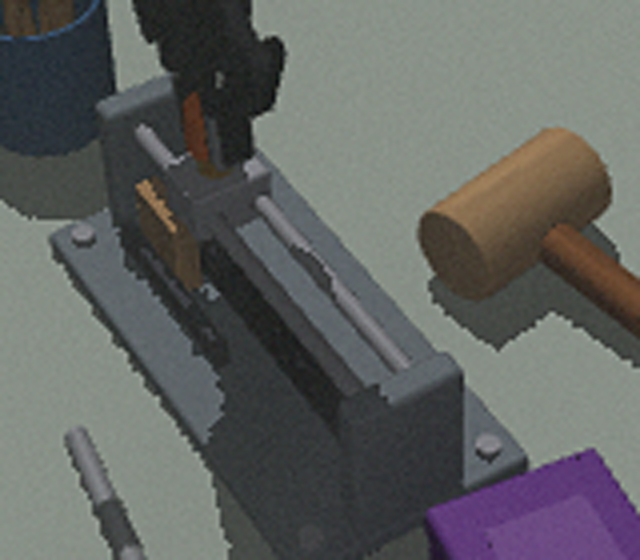

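Run:
```python
from h import *
print(loc(atz("wrist",[[277,275],[278,281]],.042)),loc(atz("wrist",[[283,265],[365,265]],.092)),loc(atz("wrist",[[327,352]],.135)))
im=cv2.imread("pics/g_wrist.png");cv2.imwrite("pics/g2.png",cv2.resize(im[215:335,220:380],None,fx=5,fy=5,interpolation=cv2.INTER_CUBIC))
```

```text
[[-0.0026154   0.07529687  0.042     ]
 [-0.00613576  0.07486589  0.042     ]] [[0.0199151  0.0680118  0.092     ]
 [0.01940942 0.03379405 0.092     ]] [[0.00457206 0.05144187 0.135     ]]
```

View pics/g2.png

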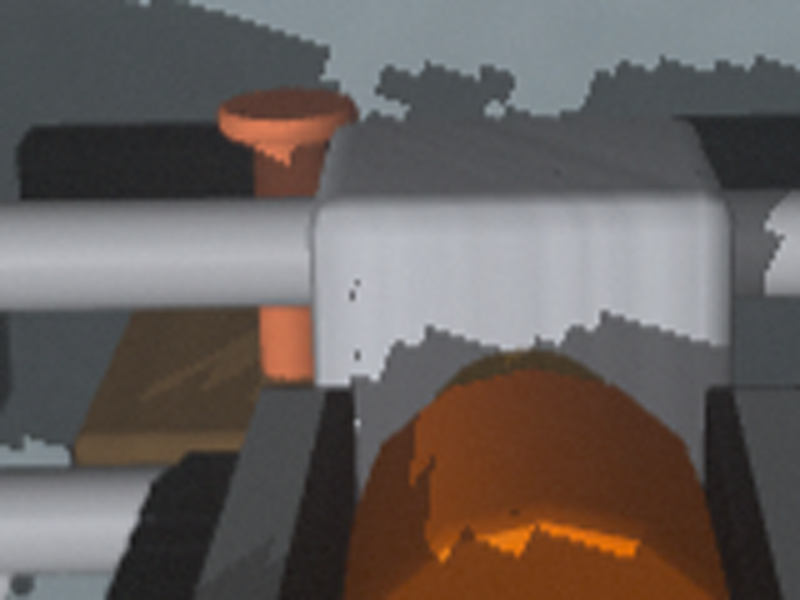

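step_arm(
  deltas=[
    [[-1, -0.2, -3, 0.6, 0], [-1, -0.2, -3, 0.6, 0], [-1, -0.2, -2, 0.6, 0], [-1, -0.2, -1, 0.7, 0], [-1, -0.2, -0.7, 0.7, 0], [-1, -0.2, -0.7, 0.7, 0], [-1, -0.2, -0.7, 0.8, 0], [-1, -0.2, -0.7, 0.8, 0]],
  ],
)

```text
clock: 11.15
tcp_pos: [0.5113, 0.0662, 0.1307]
orientation: [3.063, 0.549, 0.05]
force: [-2.1, -2.1, 8.1]
opening: 0.0269
```

Run:
```python
from h import *
status(T([[.004,.068,.1317]])[0])
```

```text
t 11.15 tcp [0.5113 0.0662 0.1307] loc [0.0035 0.0644 0.1307] F [-2.1 -2.1  8.1] open 0.0269 j [ 0.02  0.17 -0.45  0.92 -0.02  2.8 ]
toolx yaw 0.3552 turn about tool z to tester (deg) -0.02 tilt -0.9991
delta tool mm [ 0.6 -3.6 -1.1]
```

step_arm(
  deltas=[
    [[-1, -0.2, -0.7, 0.6, 0], [-1, -0.2, -0.7, 0.6, 0], [-1, -0.2, -0.6, 0.7, 0], [-1, -0.2, -0.6, 0.7, 0], [-1, -0.2, -0.6, 0.7, 0], [-1, -0.2, -0.6, 0.7, 0], [-1, -0.2, -0.6, 0.7, 0], [-1, -0.2, -0.6, 0.7, 0]],
  ],
)

```text
clock: 12.15
tcp_pos: [0.5099, 0.0697, 0.131]
orientation: [3.064, 0.551, 0.056]
force: [-1.8, -2.2, 8.2]
opening: 0.0274
```

```bash
cat >> h.py <<'E'
def flo():
    o=ctrl.get_obs();c,s=np.cos(P[2]),np.sin(P[2]);f=o["force"];print("Floc",round(c*f[0]+s*f[1],1),round(-s*f[0]+c*f[1],1),round(f[2],1),"depth",round(156.7-o["tcp_pos"][2]*1e3,1))
E
python3 - <<'E'
from h import *
status(T([[.004,.068,.1317]])[0]);flo()
E
```

```text
t 12.15 tcp [0.5099 0.0697 0.131 ] loc [0.0034 0.0681 0.131 ] F [-1.8 -2.2  8.2] open 0.0274 j [ 0.02  0.16 -0.45  0.91 -0.02  2.81]
toolx yaw 0.3563 turn about tool z to tester (deg) 0.04 tilt -0.999
delta tool mm [ 0.6  0.1 -0.7]
Floc -2.4 -1.4 8.2 depth 25.7
```

step_arm(
  deltas=[
    [[-1, -0.2, -0.6, 0.7, 0], [-1, -0.2, -0.6, 0.7, 0], [-1, -0.2, -0.6, 0.7, 0], [-1, -0.2, -0.6, 0.7, 0], [-1, -0.2, -0.5, 0.7, 0], [-1, -0.2, -0.5, 0.7, 0], [-1, -0.2, -0.5, 0.7, 0], [-1, -0.2, -0.5, 0.7, 0]],
  ],
)

```text
clock: 13.15
tcp_pos: [0.5094, 0.0716, 0.1312]
orientation: [3.063, 0.545, 0.063]
force: [-3.5, -2.6, 7.7]
opening: 0.0269
```

Run:
```python
from h import *
status(T([[.004,.068,.1317]])[0]);flo()
im=ctrl.get_image("wrist")[:,:,::-1];cv2.imwrite("pics/h_wrist.png",cv2.resize(im[215:335,220:380],None,fx=5,fy=5,interpolation=cv2.INTER_CUBIC))
flo()
```

```text
t 13.15 tcp [0.5094 0.0716 0.1312] loc [0.0036 0.0701 0.1312] F [-3.5 -2.6  7.7] open 0.0269 j [ 0.03  0.16 -0.46  0.91 -0.02  2.81]
toolx yaw 0.3531 turn about tool z to tester (deg) -0.14 tilt -0.9987
delta tool mm [ 0.5  2.1 -0.4]
Floc -4.2 -1.3 7.7 depth 25.5
Floc -3.2 -1.3 8.6 depth 25.6
```

View pics/h_wrist.png

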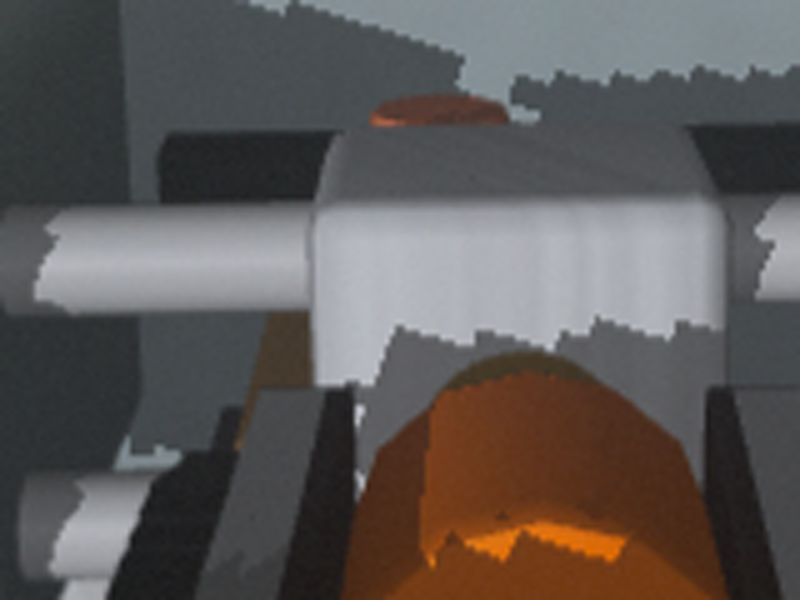

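step_arm(
  deltas=[
    [[-1, -0.2, -0.6, 0.7, 0], [-1, -0.2, -0.6, 0.7, 0], [-1, -0.2, -0.6, 0.7, 0], [-1, -0.2, -0.6, 0.7, 0], [-1, -0.2, -0.6, 0.7, 0], [-1, -0.2, -0.6, 0.7, 0], [-1, -0.2, -0.6, 0.7, 0], [-1, -0.2, -0.6, 0.7, 0]],
  ],
)

```text
clock: 14.2
tcp_pos: [0.5091, 0.0721, 0.1312]
orientation: [3.057, 0.541, 0.069]
force: [-3.0, -4.1, 8.4]
opening: 0.0271
```

Run:
```python
from h import *
status(T([[.004,.068,.1317]])[0]);flo()
im=ctrl.get_image("wrist")[:,:,::-1];cv2.imwrite("pics/i_wrist.png",cv2.resize(im[215:335,220:380],None,fx=5,fy=5,interpolation=cv2.INTER_CUBIC))
flo()
```

```text
t 14.2 tcp [0.5091 0.0721 0.1312] loc [0.0035 0.0706 0.1312] F [-3.  -4.1  8.4] open 0.0271 j [ 0.03  0.16 -0.46  0.9  -0.03  2.82]
toolx yaw 0.351 turn about tool z to tester (deg) -0.26 tilt -0.9984
delta tool mm [ 0.5  2.6 -0.4]
Floc -4.2 -2.8 8.4 depth 25.5
Floc -1.5 -1.8 7.9 depth 25.5
```

View pics/i_wrist.png

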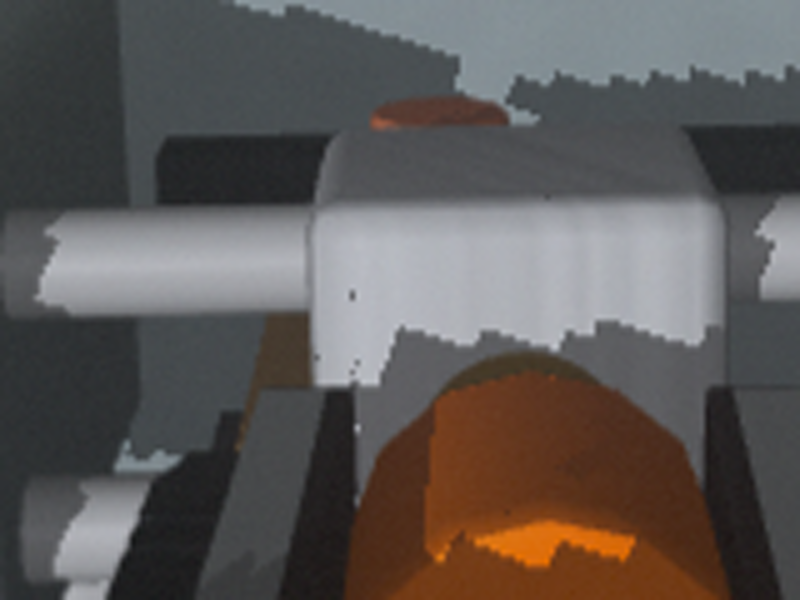

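step_arm(
  deltas=[
    [[-1, 0, 0, -0.3, 0], [-1, 0, 0, -0.5, 0], [-1, 0, 0, -0.5, 0], [-1, 0, 0, -0.5, 0], [-1, 0, 0, 0, 0], [-1, 0, 0, 0.5, 0], [-1, 0, 0, 0.7, 0], [-1, 0, 0, 0.7, 0]],
  ],
)

```text
clock: 15.25
tcp_pos: [0.5092, 0.0719, 0.135]
orientation: [3.061, 0.543, 0.07]
force: [-3.9, -1.6, 8.4]
opening: 0.0269
```

Run:
```python
from h import *
status(T([[.004,.068,.1317]])[0]);flo()
```

```text
t 15.25 tcp [0.5092 0.0719 0.135 ] loc [0.0035 0.0705 0.135 ] F [-3.9 -1.6  8.4] open 0.0269 j [ 0.03  0.15 -0.46  0.91 -0.03  2.82]
toolx yaw 0.3518 turn about tool z to tester (deg) -0.21 tilt -0.9985
delta tool mm [0.4 2.3 3.4]
Floc -4.2 -0.1 8.4 depth 21.7
```

step_arm(
  deltas=[
    [[-1, 0, 0, -0.3, 0], [-1, 0, 0, -0.4, 0], [-1, 0, 0, -0.4, 0], [-1, 0, 0, 0, 0], [-1, 0, 0, 0.5, 0], [-1, 0, 0, 0.6, 0], [-1, 0, 0, 0.6, 0], [-1, 0, 0, 0.6, 0]],
  ],
)

```text
clock: 16.25
tcp_pos: [0.5092, 0.0719, 0.1373]
orientation: [3.063, 0.544, 0.07]
force: [-2.4, -1.3, 8.7]
opening: 0.0271
```

Run:
```python
from h import *
status(T([[.004,.068,.1317]])[0]);flo()
```

```text
t 16.25 tcp [0.5092 0.0719 0.1373] loc [0.0035 0.0704 0.1373] F [-2.4 -1.3  8.7] open 0.0271 j [ 0.03  0.15 -0.46  0.92 -0.02  2.82]
toolx yaw 0.3524 turn about tool z to tester (deg) -0.18 tilt -0.9986
delta tool mm [0.3 2.2 5.7]
Floc -2.7 -0.4 8.7 depth 19.4
```

step_arm(
  deltas=[
    [[-1, 0, 0, -0.3, 0], [-1, 0, 0, -0.4, 0], [-1, 0, 0, -0.3, 0], [-1, 0, 0, 0.1, 0], [-1, 0, 0, 0.3, 0], [-1, 0, 0, 0.5, 0], [-1, 0, 0, 0.5, 0], [-1, 0, 0, 0.5, 0]],
  ],
)

```text
clock: 17.25
tcp_pos: [0.5092, 0.0718, 0.1391]
orientation: [3.066, 0.545, 0.07]
force: [-2.5, -1.4, 7.2]
opening: 0.0267
```

Run:
```python
from h import *
status(T([[.004,.068,.1317]])[0]);flo()
```

```text
t 17.25 tcp [0.5092 0.0718 0.1391] loc [0.0035 0.0703 0.1391] F [-2.5 -1.4  7.2] open 0.0267 j [ 0.02  0.15 -0.45  0.92 -0.02  2.81]
toolx yaw 0.3528 turn about tool z to tester (deg) -0.15 tilt -0.9986
delta tool mm [0.3 2.  7.5]
Floc -2.8 -0.4 7.2 depth 17.6
```

step_arm(
  deltas=[
    [[-1, 0, 0, 0, 0], [-1, 0, 0, 0, 0], [-1, 0, 0, 0, 0], [-1, 0, 0, 0, 0], [-1, 0, 0, 0, 0], [-1, 0, 0, 0, 0], [-1, 0, 0, 0, 0], [-1, 0, 0, 0, 0]],
  ],
)

```text
clock: 18.25
tcp_pos: [0.5091, 0.0717, 0.1407]
orientation: [3.068, 0.546, 0.07]
force: [-1.9, -1.1, 4.0]
opening: 0.0271
```

Run:
```python
from h import *
status(T([[.004,.068,.1317]])[0]);flo()
```

```text
t 18.25 tcp [0.5091 0.0717 0.1407] loc [0.0034 0.0703 0.1407] F [-1.9 -1.1  4. ] open 0.0271 j [ 0.02  0.15 -0.45  0.93 -0.02  2.81]
toolx yaw 0.3529 turn about tool z to tester (deg) -0.15 tilt -0.9987
delta tool mm [0.3 2.  9.1]
Floc -2.1 -0.4 4.0 depth 16.0
```

step_arm(
  deltas=[
    [[0.2, 0, 0, 0, 0], [0.2, 0, 0, 0, 0], [0.2, 0, 0, 0, 0], [0.2, 0, 0, 0, 0], [0.2, 0, 0, 0, 0], [0.2, 0, 0, -3, 0], [0.2, 0, 0, -5, 0], [0.2, 0, 0, -5, 0]],
  ],
)

```text
clock: 19.25
tcp_pos: [0.5084, 0.0718, 0.1528]
orientation: [3.067, 0.546, 0.069]
force: [-0.0, 1.0, 0.1]
opening: 0.051
```

Run:
```python
from h import *
status();flo()
for n in ("wrist","side"):
    im=ctrl.get_image(n)[:,:,::-1]
    if n=="side": im=cv2.resize(im[200:340,220:380],None,fx=4,fy=4,interpolation=cv2.INTER_CUBIC)
    cv2.imwrite(f"pics/j_{n}.png",im)
```

```text
t 19.25 tcp [0.5084 0.0718 0.1528] loc [0.0027 0.0706 0.1528] F [-0.   1.   0.1] open 0.051 j [ 0.02  0.13 -0.44  0.95 -0.02  2.81]
toolx yaw 0.3528 turn about tool z to tester (deg) -0.15 tilt -0.9987
Floc 0.3 0.9 0.1 depth 3.9
```

View pics/j_wrist.png

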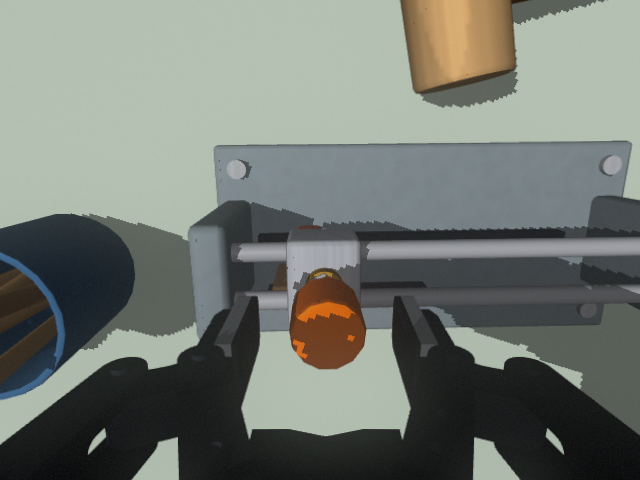

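View pics/j_side.png

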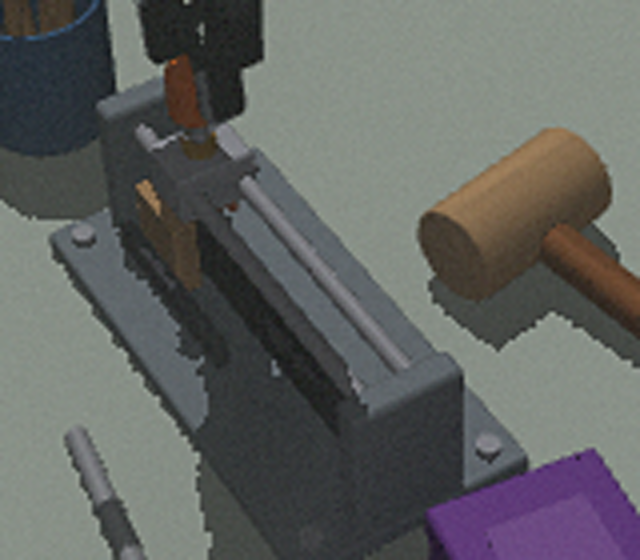

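Released. The knob has stayed low. I'll retreat upwards and measure the knob height.

step_arm(
  deltas=[
    [[0.2, 0, 0, -15, 0], [0.4, 0, 0, -20, 0], [0.4, 0, 0, -25, 0], [0.4, 0, 0, -25, 0], [0.4, 0, 0, -20, 0], [0.4, 0, 0, -5, 0], [0.4, 0, 0, 0, 0], [0.4, 0, 0, 0, 0]],
  ],
)

```text
clock: 20.35
tcp_pos: [0.5031, 0.0738, 0.2709]
orientation: [3.066, 0.546, 0.075]
force: [0.3, 0.5, -0.5]
opening: 0.0604
```

Run:
```python
from h import *
status()
W=ctrl.get_image("wrist")[:,:,::-1]; cv2.imwrite("pics/k_wrist.png",W)
S=ctrl.get_image("side")[:,:,::-1]
cv2.imwrite("pics/k_side.png",cv2.resize(S[190:340,200:400],None,fx=4,fy=4,interpolation=cv2.INTER_CUBIC))
for n in ("wrist","side"):
    for r in ctrl.regions_of(n,"knob_center")[:1]:
        m=r["mask"];ys,xs=np.nonzero(m);print(n,r["p"],r["box"],xs.mean(),ys.mean())
th=np.linspace(0,6.283,60)
for d in (0,.016,.022):
    for n in ("wrist","side"):
        u=np.vstack([proj(n,T(np.c_[.003+.014*np.cos(th),.0695+.014*np.sin(th),0*th+z-d])) for z in (.132,.160)])
        print(d,n,"box",u.min(0).round(1),(u.max(0)-u.min(0)).round(1))
```

```text
t 20.35 tcp [0.5031 0.0738 0.2709] loc [-0.0015  0.0743  0.2709] F [ 0.3  0.5 -0.5] open 0.0604 j [ 0.03  0.03 -0.29  1.2  -0.02  2.82]
toolx yaw 0.3529 turn about tool z to tester (deg) -0.15 tilt -0.9985
wrist 0.71 [302.0, 214.2, 45.0, 50.0] 325.49295774647885 239.05143906919778
side 0.65 [265.0, 216.6, 11.6, 16.1] 268.14473684210526 222.28947368421052
0 wrist box [300.5 216.5] [46.6 53.8]
0 side box [260.  205.8] [15.5 20.2]
0.016 wrist box [301.1 212.3] [43.8 50.2]
0.016 side box [260.8 212.1] [15.4 20. ]
0.022 wrist box [301.3 210.8] [42.8 49. ]
0.022 side box [261.1 214.4] [15.3 19.9]
```

View pics/k_wrist.png

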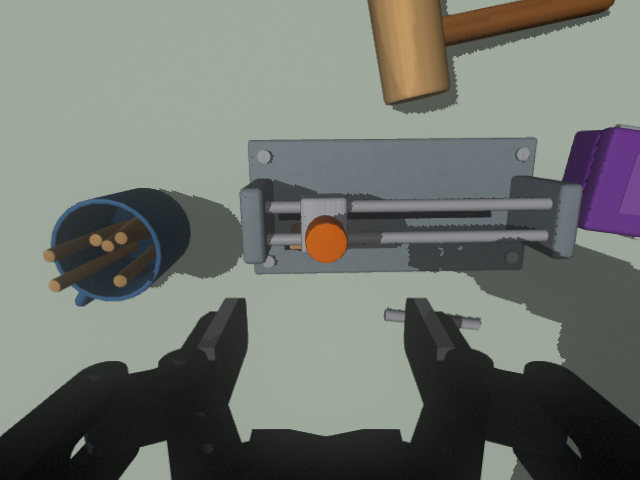

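View pics/k_side.png

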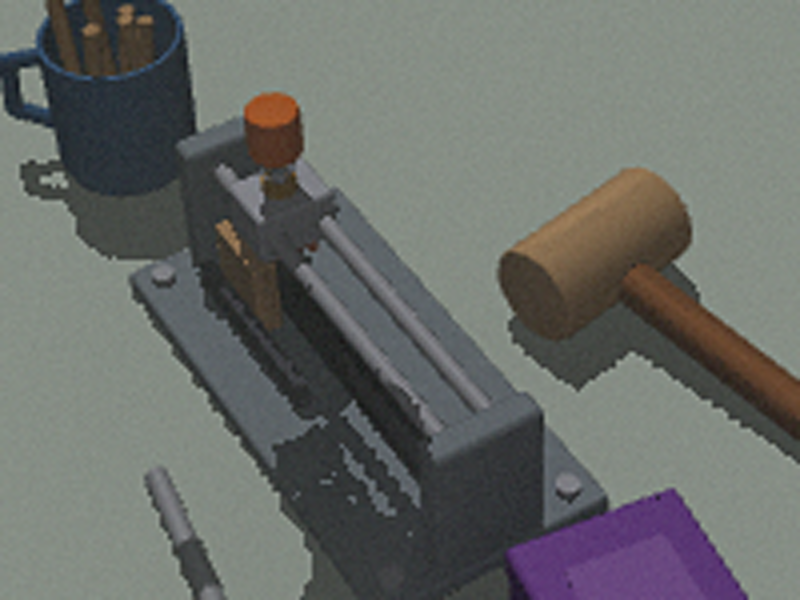

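Run:
```python
from h import *
print(ctrl.job_done()); status()
```

```text
the job is handed in; nothing more can be done
None
the job is handed in; nothing more can be done
```

The rivet is caught in the hook under the spring's pull. The job was handed in at about 20.4 s, with the gripper open and well above the tester.

**What I did:** I gripped the orange knob, pressed it about 25 mm (24–26 mm during the slide), and slid the carriage about 138 mm. I crept the last few millimetres until the stem stopped at the rivet. Then I eased the plunger up, opened the fingers and backed straight up.

**What the checks showed:**
- **Stem contact:** The carriage stopped advancing under steady small steps. The measured force along the rods was at most about 3 N at the readings I took, of which about 1.3 N was sliding friction. Contact came at tester y of about 70 mm. The cameras had suggested about 68 mm, within the 2 mm calibration.
- **Catch:** While rising, the wrist force stayed about 7–9 N down to 17.6 mm pressed. It fell to 4 N at 16.0 mm, which is the stated stop for a rivet in the throat.
- **After release:** In the side picture the knob spans rows 213–232. The 16 mm position predicts 212–232, against 206–226 for a miss and 214–234 for a rivet on the lip's tip. The rivet sits hidden under the carriage, so I could not see the catch itself.
- **Bystanders:** All four look untouched in the pictures. I compared them by eye, not by measurement.

**What did not agree:**
- The knob network's side-view box was partly off, so I read the rows from the picture by eye.
- The tool tilted by up to about 3° while pressing, because the arm gives under load.
- I also saw steady side forces of up to about 4 N across the rods.

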